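# Put three lab vessels on their right stations

### The job

The three vessels were left on each other's stations: stand the conical flask on the stirrer's square plate, the squat lidded jar on the balance's round pan and the tall capped bottle in the spill tray, each upright in the middle of its spot; the empty cork mat is free for parking one meanwhile. Set them down rather than dropping them, do not tip them over, and leave the weight, the beaker and the crucible alone.

Things in the scene. Friction and masses are not known exactly. Their poses are not given: they have to be found in the camera images.
- flask_neck (a point): conical clear-glass flask, 116 mm tall, about 0.16 kg, rigid; foot 68 mm wide, tapering to a straight round neck 26 mm in diameter from 68 to 110 mm above its underside, with a 31 mm dark rubber stopper (part of it) above that. The point is on its axis in the neck, 88 mm above its underside: the place to grip. z axis up along the flask. Starts in the spill tray.
- jar_center (a point): squat round white jar with a shut grey lid (part of it), 58 mm in diameter (lid 59 mm), 56 mm tall, about 0.15 kg. The point is its centre, 28 mm above its underside; z axis up. Starts on the stirrer.
- bottle_center (a point): tall round amber-glass bottle with a black cap (part of it), body 50 mm in diameter up to 85 mm, then a shoulder and a 28 mm cap, 125 mm tall in all, about 0.2 kg. The point is its centre, 62.5 mm above its underside, on the straight body; z axis up. Starts on the balance.
- balance_pan (a point): compact bench balance, fixed: white body 170 x 140 mm, 42 mm high, with a small display and two keys at its front (-x) end, and a round steel pan 92 mm in diameter. The point is the centre of the pan's upper face, 53 mm above the bench; z up. The pan does not sink. The jar's place.
- stirrer_plate (a point): magnetic stirrer, fixed: grey body 175 x 130 mm, 48 mm high, with two black knobs (tops 59 mm above the bench, 88 mm from the point) at its front (-x) end, and a white ceramic plate 112 mm square. The point is the centre of the plate's upper face, 62 mm above the bench; z up. The flask's place.
- tray_floor (a point): square steel spill tray, fixed: 140 x 140 mm outside, 3 mm walls, rim 12 mm above the bench. The point is the centre of its inner floor, 3 mm above the bench; z up. The bottle's place.
- mat_top (a point): round cork mat, fixed, 110 mm in diameter, 8 mm thick, empty at the start: the free spot for parking. The point is the centre of its upper face; z up.
- weight: bystander: steel calibration weight with a knob top, 32 mm in diameter, 52 mm tall, loose. Origin at the centre of its underside, z up. Leave alone.
- beaker: bystander: small straight glass beaker, 46 mm in diameter, 58 mm tall, loose. Origin at the centre of its underside, z up. Leave alone.
- crucible: bystander: small white ceramic bowl-shaped crucible, 48 mm in diameter, 34 mm tall, loose. Origin at the centre of its underside, z up. Leave alone.

How it is judged:
By the outcome, as a careful person would: the job done as asked, in the order asked, and still so for the second after the job is handed in, with the robot touching nothing.
It also fails if it takes over 128 s, if anything falls off the work surface, if the arm or the gripper's body presses on something with over 40 N, if the wrist force passes 120 N, or if a joint passes its speed limit or range.

### The arm

A 6-joint arm with a two-finger parallel gripper is mounted at the origin on the work surface. World frame = base frame: x ahead of the robot, y to its left, z up, the work surface at z = 0. Lengths are in m, angles in degrees, forces in N, time in s.
With the tool pointing down it reaches from about 0.3 to 0.75 m from the base axis. Payload 8.5 kg.
Tool frame: the origin (TCP) lies at the very end of the fingers, on their centre line; the grasp point (between the pads) lies 19 mm behind it; x points along the fingers, y is the direction in which the jaws open and shut, and the axes are right-handed (so a half turn about x gives the same grasp; the last joint's range is limited). The gripper opens to 85 mm and grips with 20 to 120 N. Pads are 22 mm wide; open, the fingers measure 114 mm over their backs; the gripper's body (76 mm by 85 mm) begins 54 mm behind the grasp point. The pads swing forward as they close: fully open they stand 13 mm farther back than shut.
Start: joints at [-83.497, 21.807, 74.336, -0, 83.858, -12.336], TCP at [0.178, -0.521, 0.231] pointing down, gripper open.
Joint ranges: [-178.18, 178.18], [-50.72, 133.34], [12.68, 142.11], [-81.47, 261.47], [9.98, 163.14], [-165.26, 165.26]. Speed limits (degrees/s): [136.94, 136.94, 180, 180, 180, 180].

### API

Orientations are given as a 3x3 rotation matrix whose columns are the frame's x, y, z axes.
In Python, from rig import sensors, cams, env gives the robot as it stands.
- The arm moves only by the shell command python3 -m crank 'ROWS' [FORCE]. ROWS is a JSON object of lists of equal length, an entry for each row: "hand": the closure in counts, from 0 (fully open) to 255 (shut); "translation": the shift along the tool's x, y, z in m, a list of three; "dr": the turn, a rotation vector about the tool's x, y, z in rad, a list of three. A call has 1 to 5 rows; each row is the pose to reach, as a shift and turn from the pose commanded when the call began, along the tool's axes at that moment; what a row does not reach only later rows make up. A row lasts 1/10 s, in which the tool goes at most 50 mm and 8.59 degrees, less where a joint would pass 70% of its speed; a pose out of reach is approached as far as the arm can. A call with a gripper value outside its range is refused whole. The fingers move at their own pace and stop on an object; FORCE is the grip in N (left out, the last holds). Time passes only in rows, so rows that repeat a pose let the fingers close. It gives the time, the measured TCP pose, the force and the opening at its end, in the units of the state.
- sensors.observe(): the state, without advancing time (a new reading comes with each control period).
- cams.get_image(name): name is "scene" or "top"; returns (picture, depth): 420x560x3 uint8, blue, green, red; 420x560 float32, m along the optical axis (not along the pixel's ray), 0 where there is no reading.
- cams.calibration(name): a dict with "vertical_fov" (degrees; the focal length in pixels is half the picture's height over the tangent of half this angle, whatever the lens; pixels are square), "cx", "cy" (the principal point, pixels), "extrinsics" (4x4, takes a point from camera to world coordinates). Camera axes: x right, y down, z forward; pixel columns grow to the right and rows downward; lengths in m; the calibration is good to about 2 mm. A picture is of the moment at which its call begins. calibration takes no time and is no camera call.
- env.close_job(): hands the job in, once; it reports no verdict.
The state is a dict: "time_s": time; "q": joint angles; "qvel": joint speeds; "joint_efforts": joint torques, N m; "position": TCP position; "tool_rot": TCP orientation; "ft_force": force on the tool from outside, world axes, zero at the start; "wrist_torque": the same for the moment, N m; "grip_width": finger opening in m.
Only numpy, scipy, OpenCV 4.12 (cv2) and the standard library are available. Lean on these libraries where they do the work, as an engineer would, in place of code of your own. Each camera call takes 0.05 s, during which the arm holds its last target. There are 200 camera calls.

## Working session

There is one attempt and no reset: what is moved stays moved. The work goes in short steps, Python scripts to look and compute and a shell command to move; the robot and the scene stay as the last step left them, time stands still between calls to the robot, and variables do not carry over. Pictures are saved under pics/ and viewed, about 12 in all and at most 16, crops included, and the job is handed in when it is done.

```bash
mkdir -p pics; ls; python3 - <<'E'
from rig import sensors, cams, env
import cv2,numpy as np
s=sensors.observe(); print({k:np.round(v,3).tolist() for k,v in s.items()})
for n in("scene","top"):
    im,d=cams.get_image(n); np.savez(f"{n}0.npz",im=im,d=d); cv2.imwrite(f"pics/{n}0.png",im)
    c=cams.calibration(n); print(n,c, d.min(),d.max())
E
```

```text
pics
{'time_s': 0.0, 'q': [-83.497, 21.841, 74.386, -0.0, 83.857, -12.337], 'qvel': [0.104, -0.121, 0.013, -0.024, 0.003, 0.013], 'joint_efforts': [0.003, -44.846, -23.128, 0.0, 0.005, -0.0], 'position': [0.178, -0.52, 0.231], 'tool_rot': [[-0.0, 0.323, -0.946], [0.001, -0.946, -0.323], [-1.0, -0.001, -0.0]], 'ft_force': [0.208, 0.111, 0.439], 'wrist_torque': [0.028, -0.043, 0.029], 'grip_width': 0.086}
scene {'vertical_fov': 43.059070507565664, 'cx': 286.6486884606394, 'cy': 214.95452287618937, 'extrinsics': array([[ 1.48810572e-01,  6.17748652e-01, -7.72167091e-01,
         1.46198525e+00],
       [ 9.88865696e-01, -9.31366107e-02,  1.16061220e-01,
        -1.51813550e-01],
       [-2.20363540e-04, -7.80840685e-01, -6.24730163e-01,
         8.33574526e-01],
       [ 0.00000000e+00,  0.00000000e+00,  0.00000000e+00,
         1.00000000e+00]])} 0.0 3.9971564
top {'vertical_fov': 52.91978977203613, 'cx': 280.0046089343933, 'cy': 206.33117997228356, 'extrinsics': array([[-0.01080932, -0.9943529 ,  0.10557206,  0.43364592],
       [-0.9999335 ,  0.01117322,  0.00285608, -0.00572599],
       [-0.00401953, -0.10553417, -0.99440755,  1.21325126],
       [ 0.        ,  0.        ,  0.        ,  1.        ]])} 0.0 2.093919
```

View pics/scene0.png

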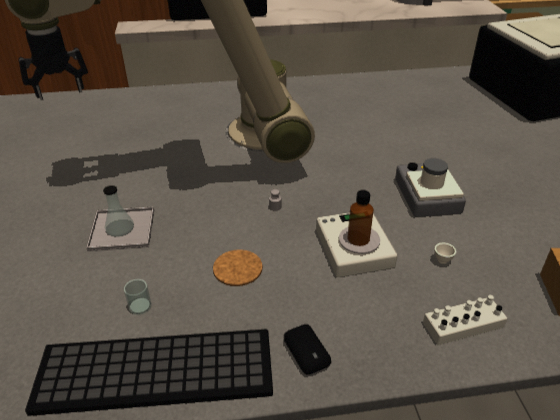

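View pics/top0.png

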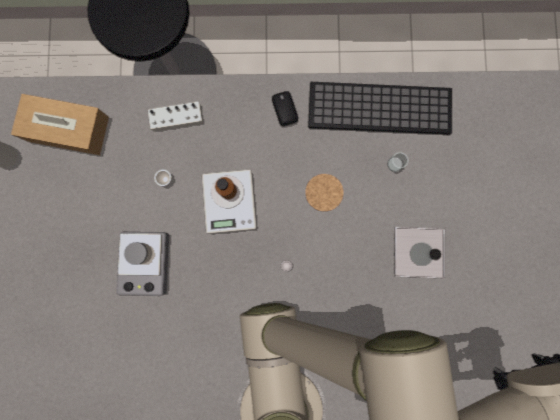

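The scene view shows the flask in the tray (~(118,215)), mat (238,267), bottle on the balance (360,225) and jar on the stirrer (433,175). The top view shows the tray (419,253), mat (324,193), pan (228,190) and stirrer plate (140,255).

```bash
cat > h.py <<'E'
import numpy as np,cv2
from rig import sensors,cams
def K(n):
    c=cams.calibration(n); return 210/np.tan(np.radians(c["vertical_fov"]/2)),c["cx"],c["cy"],np.array(c["extrinsics"])
def rays(n,uv):
    f,cx,cy,E=K(n); uv=np.atleast_2d(uv).astype(float)
    d=np.c_[(uv[:,0]-cx)/f,(uv[:,1]-cy)/f,np.ones(len(uv))]
    return E[:3,3],d@E[:3,:3].T
def plane(n,uv,z):
    o,d=rays(n,uv); return o+d*((z-o[2])/d[:,2])[:,None]
def cloud(n,dep):
    v,u=np.mgrid[:420,:560]; o,d=rays(n,np.c_[u.ravel(),v.ravel()])
    p=(o+d*dep.reshape(-1,1)).reshape(420,560,3); p[dep==0]=np.nan; return p
E
python3 - <<'E'
from h import *
for n in("scene","top"):
    a=np.load(n+"0.npz"); im,dep=a["im"],a["d"]; P=cloud(n,dep)
    pts={"scene":[(150,350-40),(200,230),(60,260),(300,300),(480,290),(350,140),(240,267),(433,165),(363,196),(445,190),(111,189)],
         "top":[(280,150),(480,200),(100,200),(350,250),(60,280),(324,193),(137,253),(223,185),(155,245),(435,255),(405,240),(245,180),(212,215)]}[n]
    for u,v in pts: print(n,(u,v),np.round(P[v,u],3))
    big=cv2.resize(im,None,fx=3,fy=3,interpolation=cv2.INTER_CUBIC)
    if n=="top":
        cv2.imwrite("pics/t1.png",np.hstack([big[450:930,300:800],big[660:1140-0,1150:1450][:480]]))
    else: cv2.imwrite("pics/s1.png",np.hstack([big[540:780,240:500].repeat(1,0),big[540:780,240:240+1]]) if 0 else big[430:860,900:1440])
E
```

```text
scene (150, 310) [ 0.699 -0.32   0.   ]
scene (200, 230) [ 0.457 -0.213 -0.001]
scene (60, 260) [ 0.518 -0.529  0.001]
scene (300, 300) [ 0.721 -0.012  0.004]
scene (480, 290) [0.747 0.372 0.001]
scene (350, 140) [0.105 0.246 0.003]
scene (240, 267) [ 0.612 -0.128  0.011]
scene (433, 165) [0.439 0.362 0.119]
scene (363, 196) [0.615 0.135 0.179]
scene (445, 190) [0.469 0.392 0.062]
scene (111, 189) [ 0.426 -0.402  0.12 ]
top (280, 150) [ 0.729 -0.004 -0.001]
top (480, 200) [ 0.574 -0.581 -0.   ]
top (100, 200) [0.586 0.518 0.003]
top (350, 250) [ 0.435 -0.201 -0.   ]
top (60, 280) [ 0.359  0.628 -0.003]
top (324, 193) [ 0.599 -0.13   0.005]
top (137, 253) [0.433 0.368 0.118]
top (223, 185) [0.598 0.138 0.178]
top (155, 245) [0.454 0.339 0.06 ]
top (435, 255) [ 0.419 -0.401  0.116]
top (405, 240) [ 0.461 -0.359  0.   ]
top (245, 180) [0.633 0.095 0.043]
top (212, 215) [0.536 0.188 0.041]
```

View pics/t1.png

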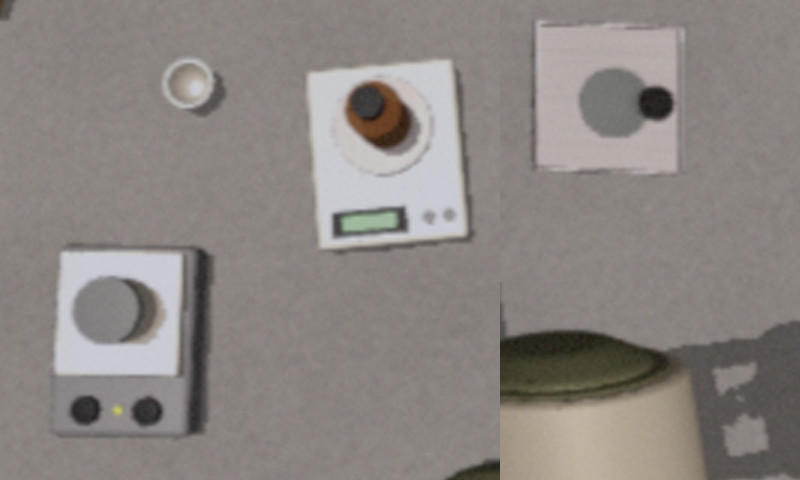

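Top crop: jar lid at crop (107,311), plate around it, bottle cap (367,101) on the pan (382,125), flask stopper (655,102) over its foot (613,103). Now contour measurements.

```bash
cat > m.py <<'E'
from h import *
def comp(mask,roi):
    u0,v0,u1,v1=roi; m=np.zeros(mask.shape,np.uint8); m[v0:v1,u0:u1]=mask[v0:v1,u0:u1]*255
    c=max(cv2.findContours(m,cv2.RETR_EXTERNAL,cv2.CHAIN_APPROX_NONE)[0],key=cv2.contourArea); return cv2.convexHull(c)[:,0]
def circ(n,c,z):
    p=plane(n,c,z)[:,:2].astype(np.float32); (x,y),r=cv2.minEnclosingCircle(p)
    h=cv2.moments(p.reshape(-1,1,2)); A=h["m00"]; print(n,"cen",np.round([h["m10"]/A,h["m01"]/A],4),"enc",np.round([x,y],4),"D",round(2*r,4),"Deq",round(2*np.sqrt(abs(A)/np.pi),4))
def rect(n,c,z):
    r=cv2.minAreaRect(plane(n,c,z)[:,:2].astype(np.float32)*1000); print(n,"rect",np.round(r[0],1),np.round(r[1],1),round(r[2],2))
E
python3 - <<'E'
from m import *
for n in("top","scene"):
    im=np.load(n+"0.npz")["im"].astype(int); B,G,R=im[...,0],im[...,1],im[...,2]; V=im.max(2)
    hsv=cv2.cvtColor(im.astype(np.uint8),cv2.COLOR_BGR2HSV); S=hsv[...,1].astype(int)
    T=n=="top"
    print("mat");circ(n,comp((R>B+50),(300,165,350,220) if T else (205,240,270,290)),.008)
    print("stopper");circ(n,comp(V<60,(425,240,446,268) if T else (95,180,125,200)),.119-.003*(not T))
    print("cap");circ(n,comp(V<75,(213,175,236,196) if T else (350,185,375,205)),.178)
    if T:
        print("lid",im[253,137],"plate",im[245,155],im[270,125],"pan",im[200,228],"body",im[210,212],"tray",im[235,405],"bench",im[220,380],"foot",im[255,419])
        print("lid");circ(n,comp((V<165)&(V>100),(120,238,153,266)),.118)
        print("plate");rect(n,comp(V>180,(110,228,170,280)),.062)
        print("body");rect(n,comp(V>180,(195,160,265,240)),.042)
        print("pan");circ(n,comp(((R-B)>5)|(V<150),(206,172,250,213)),.053)
        print("tray");rect(n,comp((R-B>8)&(V>150),(385,220,450,285)),.003)
        print("foot");circ(n,comp((R-B<5)&(V<170),(400,238,430,272)),.005)
    else: 
        print("lid");circ(n,comp((V<120),(418,158,450,185)),.118)
        print("plate");rect(n,comp(V>170,(395,158,470,205)),.062)
        print("tray");rect(n,comp((R-B>8)&(V>140),(80,195,160,255)),.003)
        print("pan",im[245,360],"body",im[250,335],im[240,340])
E
```

```text
mat
top cen [ 0.6018 -0.1294] enc [ 0.6015 -0.1297] D 0.1084 Deq 0.1062
stopper
top cen [ 0.4223 -0.3992] enc [ 0.4228 -0.3993] D 0.0275 Deq 0.024
cap
top cen [0.601  0.1399] enc [0.6006 0.1401] D 0.0284 Deq 0.0253
lid [132 130 134] plate [210 202 200] [209 203 201] pan [131 131 139] body [207 203 201] tray [171 173 183] bench [131 135 142] foot [119 120 121]
lid
top cen [0.4324 0.3646] enc [0.4317 0.3646] D 0.0752 Deq 0.0663
plate
top rect [430.3 382.2] [109.6 107.9] 89.37
body
top rect [575.8 142.3] [165.2 134.6] 4.71
pan
top cen [0.6056 0.1472] enc [0.6012 0.145 ] D 0.0892 Deq 0.0807
tray
top rect [ 427.8 -398. ] [134.3 141.5] 87.29
foot
top cen [ 0.4227 -0.3995] enc [ 0.4233 -0.4023] D 0.0662 Deq 0.0594
mat
scene cen [ 0.6045 -0.1338] enc [ 0.6045 -0.1334] D 0.1124 Deq 0.1097
stopper
scene cen [ 0.4236 -0.4061] enc [ 0.4238 -0.4065] D 0.037 Deq 0.0319
cap
scene cen [0.6167 0.1335] enc [0.6158 0.1314] D 0.0539 Deq 0.0397
lid
scene cen [0.4579 0.3555] enc [0.462 0.36 ] D 0.1444 Deq 0.099
plate
scene rect [433.6 377.4] [109.4 109.1] 88.42
tray
scene rect [ 421.7 -400. ] [133.6 128.4] 87.27
pan [26 42 64] body [170 196 203] [128 138 154]
```

```bash
python3 - <<'E'
from h import *
a=np.load("top0.npz");P=cloud("top",a["d"]);im=a["im"]
X,Y,Z=P[...,0],P[...,1],P[...,2]
def st(name,m): print(name,m.sum(),np.round(np.nanmedian(P[m],0),4),np.round([np.nanpercentile(X[m],2),np.nanpercentile(X[m],98),np.nanpercentile(Y[m],2),np.nanpercentile(Y[m],98)],4))
st("panlvl",(abs(Z-.053)<.004)&(abs(X-.6)<.09)&(abs(Y-.13)<.09))
st("lid",(abs(Z-.118)<.01)&(abs(X-.43)<.09)&(abs(Y-.36)<.09))
st("cap",(abs(Z-.178)<.01)&(abs(X-.6)<.09)&(abs(Y-.13)<.09))
st("plate",(abs(Z-.062)<.004)&(abs(X-.43)<.09)&(abs(Y-.36)<.09))
st("stop",(abs(Z-.119)<.01)&(abs(X-.43)<.09)&(abs(Y+.4)<.09))
# obstacles
for n,(u0,v0,u1,v1) in dict(crucible=(150,165,178,190),weight=(278,258,296,275),beaker=(385,148,412,175)).items():
    m=np.zeros(X.shape,bool);m[v0:v1,u0:u1]=1; st(n,m&(Z>.01))
E
```

```text
panlvl 400 [0.5872 0.1364 0.052 ] [0.5593 0.643  0.1    0.1863]
lid 421 [0.4328 0.3716 0.1167] [0.4071 0.4586 0.3456 0.3989]
cap 101 [0.6014 0.1405 0.1767] [0.5892 0.6136 0.1283 0.1531]
plate 1070 [0.4198 0.3745 0.061 ] [0.3494 0.4841 0.3261 0.4344]
stop 114 [ 0.4219 -0.4019  0.1172] [ 0.4091  0.4348 -0.4163 -0.3884]
crucible 168 [0.6488 0.3353 0.0269] [0.6236 0.6665 0.3078 0.3505]
weight 106 [ 0.395  -0.0197  0.0353] [ 0.3786  0.4088 -0.0338 -0.006 ]
beaker 214 [ 0.6827 -0.3391  0.0419] [ 0.6605  0.7032 -0.3592 -0.316 ]
```

Top and scene differ by ~4 mm in y (mat −0.129 / −0.134), within calibration; I'll use the mean. Plan: jar → mat, flask → stirrer, bottle → tray, jar → pan. First I align the tool (jaws along world y) and head for the jar.

```bash
python3 -m crank '{"hand":[0,0,0,0,0],"translation":[[-0.01,-0.01,-0.03],[-0.02,-0.02,-0.07],[-0.02,-0.03,-0.11],[-0.02,-0.04,-0.15],[-0.02,-0.046,-0.174]],"dr":[[0.1,0,0],[0.2,0,0],[0.3,0,0],[0.329,0,0],[0.329,0,0]]}' 60
python3 - <<'E'
from h import *
print(np.round(plane("top",[[(300+107)/3,(450+311)/3],[(1150+655-500)/3,(660+102)/3]],.118),4))
print("scene lid top", np.round(plane("scene",[[434,166.5],[111,189.5],[363,196]],.118),4))
E
```

```text
time_s: 0.6
position: [0.3293, -0.4189, 0.2512]
tool_rot: [[0.0, 0.001, -1.0], [0.001, -1.0, -0.001], [-1.0, -0.001, -0.0]]
ft_force: [0.3, -0.0, -0.1]
grip_width: 0.0854
[[ 0.4312  0.3716  0.118 ]
 [ 0.422  -0.4004  0.118 ]]
scene lid top [[ 0.4447  0.3629  0.118 ]
 [ 0.4254 -0.4025  0.118 ]
 [ 0.5356  0.1613  0.118 ]]
```

```bash
python3 -m crank '{"hand":[0,0,0,0,0],"translation":[[0,-0.03,-0.01],[0,-0.07,-0.02],[0,-0.115,-0.03],[0,-0.16,-0.04],[0,-0.205,-0.05]],"dr":[[0,0,0],[0,0,0],[0,0,0],[0,0,0],[0,0,0]]}' >/dev/null
python3 -m crank '{"hand":[0,0,0,0,0],"translation":[[0,-0.045,-0.01],[0,-0.09,-0.02],[0,-0.135,-0.03],[0,-0.18,-0.04],[0,-0.225,-0.05]],"dr":[[0,0,0],[0,0,0],[0,0,0],[0,0,0],[0,0,0]]}'
python3 -m crank '{"hand":[0,0,0,0,0],"translation":[[0,-0.045,0],[0,-0.09,0],[0,-0.135,0],[0,-0.18,0],[0,-0.215,0]],"dr":[[0,0,0],[0,0,0],[0,0,0],[0,0,0],[0,0,0]]}'
python3 -m crank '{"hand":[0,0,0,0,0],"translation":[[0,-0.03,0],[0,-0.06,0],[0,-0.09,0],[0,-0.11,0],[0,-0.11,0]],"dr":[[0,0,0],[0,0,0],[0,0,0],[0,0,0],[0,0,0]]}'
```

```text
time_s: 1.6
position: [0.4274, 0.0111, 0.2513]
tool_rot: [[-0.0, -0.0, -1.0], [0.0, -1.0, 0.0], [-1.0, -0.0, 0.0]]
ft_force: [1.9, -0.5, -0.3]
grip_width: 0.0855
time_s: 2.1
position: [0.4269, 0.2265, 0.2511]
tool_rot: [[-0.001, 0.001, -1.0], [0.0, -1.0, -0.001], [-1.0, -0.0, 0.001]]
ft_force: [0.3, 0.0, -0.5]
grip_width: 0.0851
time_s: 2.6
position: [0.4271, 0.3359, 0.2506]
tool_rot: [[-0.001, 0.002, -1.0], [-0.0, -1.0, -0.002], [-1.0, 0.0, 0.001]]
ft_force: [-0.4, 0.3, -0.9]
grip_width: 0.0853
```

```bash
python3 -m crank '{"hand":[0,0,0,0,0],"translation":[[0.02,-0.02,-0.004],[0.05,-0.033,-0.007],[0.08,-0.033,-0.007],[0.105,-0.033,-0.007],[0.105,-0.033,-0.007]],"dr":[[0,0,0],[0,0,0],[0,0,0],[0,0,0],[0,0,0]]}'
python3 - <<'E'
from h import *
out=[]
p=sensors.observe()["position"]
for n in("scene","top"):
    im,d=cams.get_image(n); np.savez(n+"1.npz",im=im,d=d)
    f,cx,cy,E=K(n)
    # projected expected pads: y +-42, z +13
    for pt in ([p[0],p[1]-.0425,p[2]+.013],[p[0],p[1]+.0425,p[2]+.013]):
        c=np.linalg.inv(E)@np.r_[pt,1]; print(n,"expected pad tips",np.round([f*c[0]/c[2]+cx,f*c[1]/c[2]+cy],1))
    b=cv2.resize(im,None,fx=4,fy=4,interpolation=cv2.INTER_CUBIC)
    out.append(b[400:900,1500:1900] if n=="scene" else b[800:1300,350:750])
cv2.imwrite("pics/c1.png",np.hstack(out))
E
```

```text
time_s: 3.1
position: [0.4333, 0.3656, 0.1433]
tool_rot: [[-0.006, -0.001, -1.0], [-0.004, -1.0, 0.001], [-1.0, 0.004, 0.006]]
ft_force: [-0.1, 0.3, 0.2]
grip_width: 0.0851
scene expected pad tips [419.1 151.9]
scene expected pad tips [453.  149.1]
top expected pad tips [149.8 252.7]
top expected pad tips [115.8 253.1]
```

View pics/c1.png

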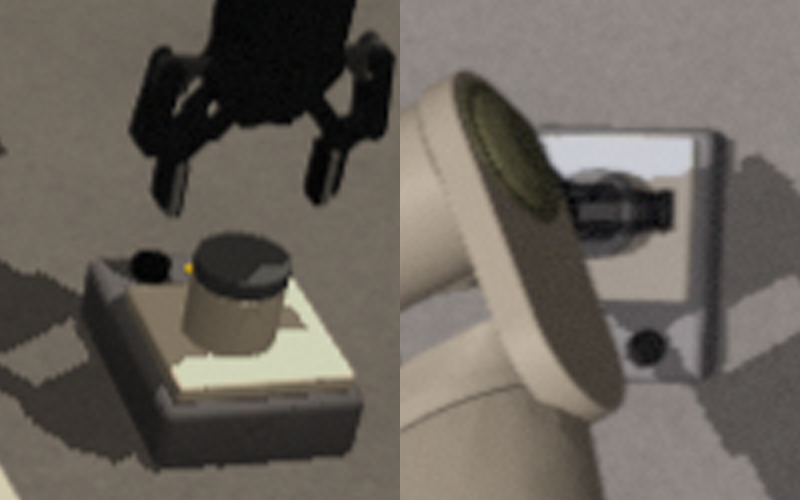

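Scene crop: pad tips straddle the jar lid (crop 172/319 vs lid 190–291), matching the projected tips to about 1 px, so the cameras and arm agree. Descend and grip.

```bash
python3 -m crank '{"hand":[0,0,0,0,0],"translation":[[0.02,0.001,0],[0.045,0.001,0],[0.065,0.001,0],[0.077,0.001,0],[0.077,0.001,0]],"dr":[[0,0,0],[0,0,0],[0,0,0],[0,0,0],[0,0,0]]}'
python3 -m crank '{"hand":[60,90,120,150,150],"translation":[[0,0,0],[0,0,0],[0,0,0],[0,0,0],[0,0,0]],"dr":[[0,0,0],[0,0,0],[0,0,0],[0,0,0],[0,0,0]]}' 50
python3 -m crank '{"hand":[150,150,150],"translation":[[0,0,0],[0,0,0],[0,0,0]],"dr":[[0,0,0],[0,0,0],[0,0,0]]}'
```

```text
time_s: 3.7
position: [0.4347, 0.366, 0.0693]
tool_rot: [[-0.001, -0.0, -1.0], [-0.0, -1.0, 0.0], [-1.0, 0.0, 0.001]]
ft_force: [-0.1, -0.4, 0.4]
grip_width: 0.0855
time_s: 4.2
position: [0.4354, 0.3667, 0.0712]
tool_rot: [[0.003, -0.0, -1.0], [0.002, -1.0, 0.0], [-1.0, -0.002, -0.003]]
ft_force: [-0.4, 1.0, 6.8]
grip_width: 0.0574
time_s: 4.5
position: [0.4354, 0.3667, 0.0712]
tool_rot: [[0.003, -0.0, -1.0], [0.002, -1.0, 0.0], [-1.0, -0.002, -0.003]]
ft_force: [-0.8, 0.8, 6.7]
grip_width: 0.0576
```

```bash
python3 -m crank '{"hand":[150,150,150,150,150],"translation":[[-0.01,0,0],[-0.03,0,0],[-0.065,0,0],[-0.1,0.01,0],[-0.13,0.03,0]],"dr":[[0,0,0],[0,0,0],[0,0,0],[0,0,0],[0,0,0]]}'
python3 -m crank '{"hand":[150,150,150,150,150],"translation":[[-0.01,0.035,0],[-0.015,0.075,0],[-0.02,0.115,0],[-0.02,0.155,0],[-0.02,0.195,0]],"dr":[[0,0,0],[0,0,0],[0,0,0],[0,0,0],[0,0,0]]}'
python3 -m crank '{"hand":[150,150,150,150,150],"translation":[[0,0.04,0],[0,0.08,-0.01],[0,0.12,-0.025],[0,0.155,-0.045],[0,0.19,-0.065]],"dr":[[0,0,0],[0,0,0],[0,0,0],[0,0,0],[0,0,0]]}'
python3 -m crank '{"hand":[150,150,150,150,150],"translation":[[0,0.035,-0.03],[0,0.06,-0.06],[0,0.075,-0.085],[0,0.082,-0.098],[0,0.082,-0.098]],"dr":[[0,0,0],[0,0,0],[0,0,0],[0,0,0],[0,0,0]]}'
```

```text
time_s: 5.0
position: [0.4344, 0.3365, 0.202]
tool_rot: [[0.002, 0.001, -1.0], [0.001, -1.0, -0.001], [-1.0, -0.001, -0.002]]
ft_force: [0.7, 0.0, -2.4]
grip_width: 0.0576
time_s: 5.5
position: [0.4341, 0.1397, 0.2204]
tool_rot: [[0.001, 0.0, -1.0], [-0.0, -1.0, -0.0], [-1.0, 0.0, -0.001]]
ft_force: [0.9, -0.1, -1.8]
grip_width: 0.0577
time_s: 6.0
position: [0.4997, -0.0506, 0.2204]
tool_rot: [[0.001, -0.001, -1.0], [-0.0, -1.0, 0.001], [-1.0, 0.0, -0.001]]
ft_force: [0.7, -0.3, -1.1]
grip_width: 0.0574
time_s: 6.5
position: [0.5982, -0.1318, 0.2193]
tool_rot: [[-0.0, -0.001, -1.0], [-0.0, -1.0, 0.001], [-1.0, 0.0, 0.0]]
ft_force: [-1.0, 0.4, -3.0]
grip_width: 0.0577
```

```bash
python3 -m crank '{"hand":[150,150,150,150,150],"translation":[[0.02,0,-0.004],[0.055,0,-0.005],[0.095,0,-0.005],[0.135,0,-0.005],[0.165,0,-0.005]],"dr":[[0,0,0],[0,0,0],[0,0,0],[0,0,0],[0,0,0]]}'
python3 -m crank '{"hand":[150,150,150,150,150],"translation":[[0.015,0,0],[0.025,0,0],[0.03,0,0],[0.033,0,0],[0.034,0,0]],"dr":[[0,0,0],[0,0,0],[0,0,0],[0,0,0],[0,0,0]]}'
python3 -m crank '{"hand":[150,150,150],"translation":[[0.001,0,0],[0.002,0,0],[0.002,0,0]],"dr":[[0,0,0],[0,0,0],[0,0,0]]}'
```

```text
time_s: 7.0
position: [0.601, -0.1299, 0.053]
tool_rot: [[-0.002, 0.0, -1.0], [0.001, -1.0, -0.0], [-1.0, -0.001, 0.002]]
ft_force: [0.7, -0.5, -2.1]
grip_width: 0.0575
time_s: 7.5
position: [0.6027, -0.1309, 0.021]
tool_rot: [[0.001, -0.0, -1.0], [-0.0, -1.0, 0.0], [-1.0, 0.0, -0.001]]
ft_force: [-1.0, -0.9, -2.3]
grip_width: 0.0576
time_s: 7.8
position: [0.6025, -0.1309, 0.0185]
tool_rot: [[0.0, -0.0, -1.0], [-0.0, -1.0, 0.0], [-1.0, 0.0, -0.0]]
ft_force: [0.2, -0.4, -1.4]
grip_width: 0.0574
```

```bash
python3 -m crank '{"hand":[150,150,150],"translation":[[0.001,0,0],[0.002,0,0],[0.002,0,0]],"dr":[[0,0,0],[0,0,0],[0,0,0]]}'
python3 -m crank '{"hand":[140,110,60,0,0],"translation":[[0,0,0],[0,0,0],[0,0,0],[0,0,0],[0,0,0]],"dr":[[0,0,0],[0,0,0],[0,0,0],[0,0,0],[0,0,0]]}'
```

```text
time_s: 8.1
position: [0.6026, -0.1309, 0.0172]
tool_rot: [[0.001, -0.0, -1.0], [-0.0, -1.0, 0.0], [-1.0, 0.0, -0.001]]
ft_force: [-2.6, 0.8, 5.3]
grip_width: 0.0574
time_s: 8.6
position: [0.6025, -0.1309, 0.0163]
tool_rot: [[0.0, -0.0, -1.0], [-0.0, -1.0, 0.0], [-1.0, 0.0, -0.0]]
ft_force: [-0.1, -0.3, 0.6]
grip_width: 0.0854
```

```bash
python3 -m crank '{"hand":[0,0,0,0,0],"translation":[[-0.02,0,0],[-0.06,0,0],[-0.11,0,0],[-0.15,0.01,0.01],[-0.18,0.03,0.03]],"dr":[[0,0,0],[0,0,0],[0,0,0],[0,0,0],[0,0,0]]}'
python3 -m crank '{"hand":[0,0,0,0,0],"translation":[[0,0.035,0.03],[0,0.07,0.06],[0,0.11,0.09],[0,0.15,0.11],[0,0.19,0.13]],"dr":[[0,0,0],[0,0,0],[0,0,0],[0,0,0],[0,0,0]]}'
python3 -m crank '{"hand":[0,0,0,0,0],"translation":[[0,0.03,0.01],[0,0.045,0.019],[0.02,0.05,0.019],[0.04,0.05,0.019],[0.04,0.05,0.019]],"dr":[[0,0,0],[0,0,0],[0,0,0],[0,0,0],[0,0,0]]}'
cat > look.py <<'E'
import sys
from h import *
tag=sys.argv[1]
for n in("top","scene"):
    im,d=cams.get_image(n); np.savez(n+tag+".npz",im=im,d=d); cv2.imwrite("pics/raw_%s%s.png"%(n,tag),im)
E
python3 look.py 2; python3 - <<'E'
from m import *
n="top"; a=np.load("top2.npz"); im=a["im"].astype(int); V=im.max(2); B,R=im[...,0],im[...,2]
print("plate");rect(n,comp(V>180,(110,228,170,280)),.062)
s=np.load("scene2.npz")["im"]; Vs=s.max(2); print("plate");rect("scene",comp(Vs>150,(395,158,470,205)),.062)
P=cloud(n,a["d"]);X,Y,Z=np.moveaxis(P,2,0)
m=(abs(Z-.064)<.008)&(abs(X-.6)<.06)&(abs(Y+.13)<.06); print("jar lid",m.sum(),np.round([(np.percentile(X[m],2)+np.percentile(X[m],98))/2,(np.percentile(Y[m],2)+np.percentile(Y[m],98))/2],4),np.median(Z[m]))
c=cv2.resize(s,None,fx=4,fy=4,interpolation=cv2.INTER_CUBIC); t=cv2.resize(im.astype(np.uint8),None,fx=4,fy=4,interpolation=cv2.INTER_CUBIC)
cv2.imwrite("pics/c2.png",np.hstack([c[500:1050,300:700],t[640:1190,1200:1600]]))
E
```

```text
time_s: 9.1
position: [0.5731, -0.1604, 0.1991]
tool_rot: [[0.003, 0.002, -1.0], [-0.001, -1.0, -0.002], [-1.0, 0.001, -0.003]]
ft_force: [0.2, -0.1, 0.1]
grip_width: 0.0852
time_s: 9.6
position: [0.4412, -0.3522, 0.1965]
tool_rot: [[0.0, -0.0, -1.0], [-0.0, -1.0, 0.0], [-1.0, 0.0, -0.0]]
ft_force: [0.5, 0.3, -0.4]
grip_width: 0.0849
time_s: 10.1
position: [0.4228, -0.3994, 0.1539]
tool_rot: [[-0.003, 0.0, -1.0], [0.005, -1.0, -0.0], [-1.0, -0.005, 0.003]]
ft_force: [-0.3, -0.1, 0.3]
grip_width: 0.0855
plate
top rect [430.3 382.3] [109.4 107.9] 89.37
plate
scene rect [433.5 377.5] [111.1 114.7] 88.39
jar lid 355 [ 0.5988 -0.1309] 0.06247975375034054
```

View pics/c2.png

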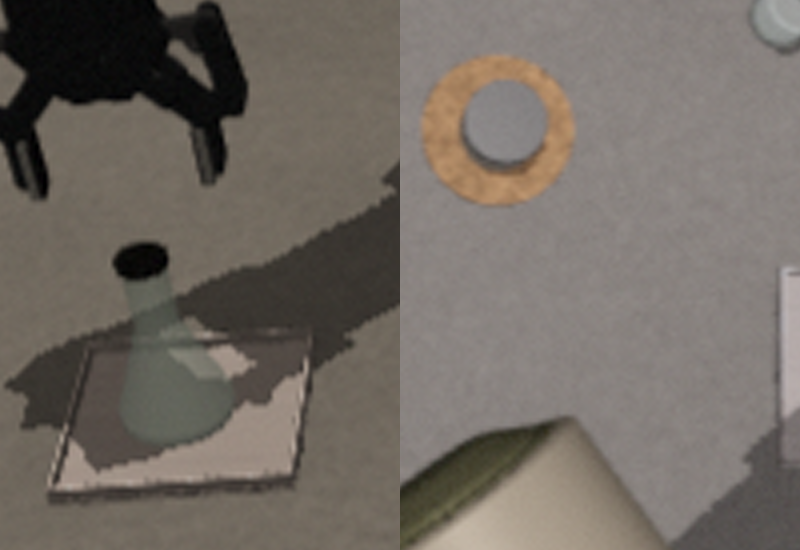

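Scene crop: the flask stands in the tray with the stopper at (140,258), under the jaws' mid (123,191) allowing for perspective lean. Top crop: the jar is upright near the mat's centre. Descend to the neck and grip.

```bash
python3 -m crank '{"hand":[0,0,0,0,0],"translation":[[0.02,0.001,-0.001],[0.045,0.001,-0.001],[0.065,0.001,-0.001],[0.083,0.001,-0.001],[0.083,0.001,-0.001]],"dr":[[0,0,0],[0,0,0],[0,0,0],[0,0,0],[0,0,0]]}'
python3 -m crank '{"hand":[60,110,150,180,200],"translation":[[0,0,0],[0,0,0],[0,0,0],[0,0,0],[0,0,0]],"dr":[[0,0,0],[0,0,0],[0,0,0],[0,0,0],[0,0,0]]}' 40
python3 -m crank '{"hand":[230,230,230,230],"translation":[[0,0,0],[0,0,0],[0,0,0],[0,0,0]],"dr":[[0,0,0],[0,0,0],[0,0,0],[0,0,0]]}'
```

```text
time_s: 10.7
position: [0.4244, -0.401, 0.0725]
tool_rot: [[-0.001, 0.0, -1.0], [0.002, -1.0, -0.0], [-1.0, -0.002, 0.001]]
ft_force: [-0.3, 0.9, -0.1]
grip_width: 0.0855
time_s: 11.2
position: [0.4247, -0.4023, 0.0741]
tool_rot: [[0.001, -0.0, -1.0], [-0.001, -1.0, 0.0], [-1.0, 0.001, -0.001]]
ft_force: [-0.9, -1.4, 4.4]
grip_width: 0.0261
time_s: 11.6
position: [0.4247, -0.4023, 0.074]
tool_rot: [[0.001, -0.0, -1.0], [-0.001, -1.0, 0.0], [-1.0, 0.001, -0.001]]
ft_force: [-0.2, -0.8, 6.0]
grip_width: 0.026
```

```bash
python3 -m crank '{"hand":[230,230,230,230,230],"translation":[[-0.01,0,0],[-0.03,0,0],[-0.065,0,0],[-0.105,-0.005,0],[-0.14,-0.02,0]],"dr":[[0,0,0],[0,0,0],[0,0,0],[0,0,0],[0,0,0]]}'
python3 -m crank '{"hand":[230,230,230,230,230],"translation":[[-0.02,-0.03,0],[-0.03,-0.065,0],[-0.035,-0.105,0],[-0.035,-0.145,0],[-0.035,-0.185,0]],"dr":[[0,0,0],[0,0,0],[0,0,0],[0,0,0],[0,0,0]]}'
python3 -m crank '{"hand":[230,230,230,230,230],"translation":[[0,-0.04,0],[0,-0.08,0],[0,-0.12,0],[0,-0.16,0],[0,-0.2,0]],"dr":[[0,0,0],[0,0,0],[0,0,0],[0,0,0],[0,0,0]]}'
python3 -m crank '{"hand":[230,230,230,230,230],"translation":[[0,-0.04,0],[0,-0.08,0],[0,-0.12,0],[0,-0.16,0],[0,-0.2,0]],"dr":[[0,0,0],[0,0,0],[0,0,0],[0,0,0],[0,0,0]]}'
python3 -m crank '{"hand":[230,230,230,230,230],"translation":[[0,-0.04,0],[0,-0.08,0],[0,-0.12,0],[0,-0.15,-0.003],[0,-0.17,-0.007]],"dr":[[0,0,0],[0,0,0],[0,0,0],[0,0,0],[0,0,0]]}'
python3 -m crank '{"hand":[230,230,230,230,230],"translation":[[0.02,-0.005,0],[0.05,-0.007,0],[0.08,-0.007,0],[0.1,-0.007,0],[0.1,-0.007,0]],"dr":[[0,0,0],[0,0,0],[0,0,0],[0,0,0],[0,0,0]]}'
python3 look.py 3;python3 - <<'E'
from m import *
n="top"; a=np.load("top3.npz"); im=a["im"].astype(int); V=im.max(2); B,R=im[...,0],im[...,2]
print("tray");rect(n,comp((R-B>8)&(V>150),(385,220,450,285)),.003)
s=np.load("scene3.npz")["im"]; S=s.astype(int);print("tray");rect("scene",comp((S[...,2]-S[...,0]>8)&(s.max(2)>140),(80,195,160,255)),.003)
c=cv2.resize(s,None,fx=4,fy=4,interpolation=cv2.INTER_CUBIC); t=cv2.resize(im.astype(np.uint8),None,fx=4,fy=4,interpolation=cv2.INTER_CUBIC)
cv2.imwrite("pics/c3.png",np.hstack([c[400:900,1500:1900],t[860:1360-180,1480:1880]]) if 0 else np.hstack([c[400:900,1500:1900],t[800:1300,1460:1860]]))
E
```

```text
time_s: 12.1
position: [0.4242, -0.3821, 0.2152]
tool_rot: [[0.0, -0.001, -1.0], [-0.0, -1.0, 0.001], [-1.0, 0.0, -0.0]]
ft_force: [0.6, 0.6, -0.8]
grip_width: 0.0259
time_s: 12.6
position: [0.4239, -0.195, 0.2486]
tool_rot: [[-0.0, -0.0, -1.0], [0.0, -1.0, 0.0], [-1.0, -0.0, 0.0]]
ft_force: [0.2, -0.0, -1.5]
grip_width: 0.0263
time_s: 13.1
position: [0.4238, 0.0049, 0.2486]
tool_rot: [[-0.0, -0.0, -1.0], [0.0, -1.0, 0.0], [-1.0, -0.0, 0.0]]
ft_force: [0.7, -0.6, -1.4]
grip_width: 0.026
time_s: 13.6
position: [0.4238, 0.2049, 0.2485]
tool_rot: [[-0.001, -0.0, -1.0], [-0.0, -1.0, 0.0], [-1.0, 0.0, 0.001]]
ft_force: [1.1, -1.1, -2.2]
grip_width: 0.0262
time_s: 14.1
position: [0.4307, 0.3751, 0.2482]
tool_rot: [[-0.001, 0.002, -1.0], [-0.0, -1.0, -0.002], [-1.0, 0.0, 0.001]]
ft_force: [-0.2, -0.3, -2.3]
grip_width: 0.0257
time_s: 14.6
position: [0.4301, 0.3794, 0.1458]
tool_rot: [[-0.006, -0.0, -1.0], [-0.003, -1.0, 0.0], [-1.0, 0.003, 0.006]]
ft_force: [0.2, -0.7, -1.7]
grip_width: 0.0261
tray
top rect [ 428.  -397.4] [134.2 141.4] 86.69
tray
scene rect [ 421.7 -399.9] [133.8 128.4] 87.27
```

View pics/c3.png

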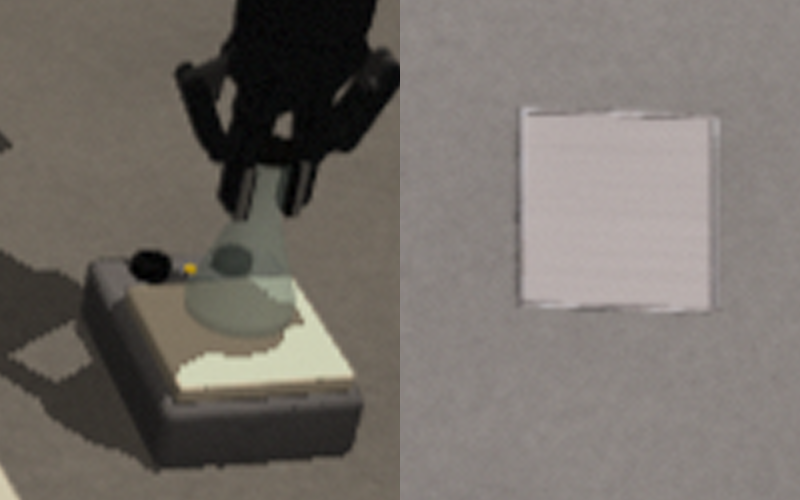

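Scene crop: flask hangs upright in the jaws just over the plate. Top crop: empty tray, rim edges x 519–720, y 107–310. Lower onto the plate.

```bash
python3 -m crank '{"hand":[230,230,230,230,230],"translation":[[0.003,-0.001,-0.001],[0.006,-0.001,-0.001],[0.009,-0.001,-0.001],[0.01,-0.001,-0.001],[0.011,-0.001,-0.001]],"dr":[[0,0,0],[0,0,0],[0,0,0],[0,0,0],[0,0,0]]}'
python3 -m crank '{"hand":[230,230,230],"translation":[[0.001,0,0],[0.002,0,0],[0.002,0,0]],"dr":[[0,0,0],[0,0,0],[0,0,0]]}'
python3 -c "
from h import *
print(plane('top',[[419.9,252.1],[419.25,252.5]],.012).round(4),plane('top',[[(1460+119)/4,252],[(1460+320)/4,252]],.012).round(4))"
```

```text
time_s: 15.2
position: [0.4326, 0.3812, 0.1373]
tool_rot: [[0.0, -0.0, -1.0], [0.0, -1.0, 0.0], [-1.0, -0.0, -0.0]]
ft_force: [-0.2, -0.3, -2.5]
grip_width: 0.0256
time_s: 15.5
position: [0.4326, 0.3812, 0.1352]
tool_rot: [[-0.0, -0.0, -1.0], [-0.0, -1.0, 0.0], [-1.0, 0.0, 0.0]]
ft_force: [-0.3, -0.8, -2.3]
grip_width: 0.0259
[[ 0.4266 -0.3963  0.012 ]
 [ 0.4255 -0.3944  0.012 ]] [[ 0.4277 -0.3253  0.012 ]
 [ 0.4262 -0.4671  0.012 ]]
```

```bash
python3 -m crank '{"hand":[230,230,230,230],"translation":[[0.001,0.001,0],[0.002,0.001,0],[0.003,0.001,0],[0.003,0.001,0]],"dr":[[0,0,0],[0,0,0],[0,0,0],[0,0,0]]}'
```

```text
time_s: 15.9
position: [0.433, 0.3801, 0.1331]
tool_rot: [[0.001, -0.0, -1.0], [0.0, -1.0, 0.0], [-1.0, -0.0, -0.001]]
ft_force: [0.3, -2.1, 4.4]
grip_width: 0.0261
```

```bash
python3 -m crank '{"hand":[200,150,80,0,0],"translation":[[0,0,0],[0,0,0],[0,0,0],[0,0,0],[0,0,0]],"dr":[[0,0,0],[0,0,0],[0,0,0],[0,0,0],[0,0,0]]}'
python3 -m crank '{"hand":[0,0,0,0,0],"translation":[[-0.01,0,0],[-0.04,0,0],[-0.08,0,0],[-0.115,0.01,0],[-0.13,0.04,-0.01]],"dr":[[0,0,0],[0,0,0],[0,0,0],[0,0,0],[0,0,0]]}'
python3 -m crank '{"hand":[0,0,0,0,0],"translation":[[0,0.04,-0.02],[0,0.08,-0.05],[0,0.12,-0.08],[0,0.16,-0.11],[0,0.19,-0.14]],"dr":[[0,0,0],[0,0,0],[0,0,0],[0,0,0],[0,0,0]]}'
python3 -m crank '{"hand":[0,0,0,0,0],"translation":[[0,0.01,-0.015],[0.01,0.011,-0.019],[0.025,0.011,-0.019],[0.04,0.011,-0.019],[0.04,0.011,-0.019]],"dr":[[0,0,0],[0,0,0],[0,0,0],[0,0,0],[0,0,0]]}'
python3 look.py 4;python3 - <<'E'
from m import *
s=np.load("scene4.npz")["im"]; im=np.load("top4.npz")["im"]
c=cv2.resize(s,None,fx=4,fy=4,interpolation=cv2.INTER_CUBIC); t=cv2.resize(im.astype(np.uint8),None,fx=4,fy=4,interpolation=cv2.INTER_CUBIC)
cv2.imwrite("pics/c4.png",np.hstack([c[560:1100,1260:1900][:, :560],t[860:1400,450:690]]))
E
```

```text
time_s: 16.4
position: [0.4325, 0.3802, 0.1322]
tool_rot: [[-0.0, -0.0, -1.0], [-0.0, -1.0, 0.0], [-1.0, 0.0, 0.0]]
ft_force: [0.4, -0.0, -0.1]
grip_width: 0.0769
time_s: 16.9
position: [0.4425, 0.3415, 0.2666]
tool_rot: [[0.005, 0.003, -1.0], [0.003, -1.0, -0.003], [-1.0, -0.003, -0.005]]
ft_force: [-0.0, -0.8, -0.5]
grip_width: 0.0855
time_s: 17.4
position: [0.5835, 0.1477, 0.2634]
tool_rot: [[0.001, -0.001, -1.0], [-0.0, -1.0, 0.001], [-1.0, 0.0, -0.001]]
ft_force: [-0.0, 1.2, 0.8]
grip_width: 0.0854
time_s: 17.9
position: [0.5999, 0.1401, 0.2203]
tool_rot: [[-0.004, 0.001, -1.0], [0.0, -1.0, -0.001], [-1.0, -0.0, 0.004]]
ft_force: [0.2, -0.3, -0.1]
grip_width: 0.0856
```

View pics/c4.png

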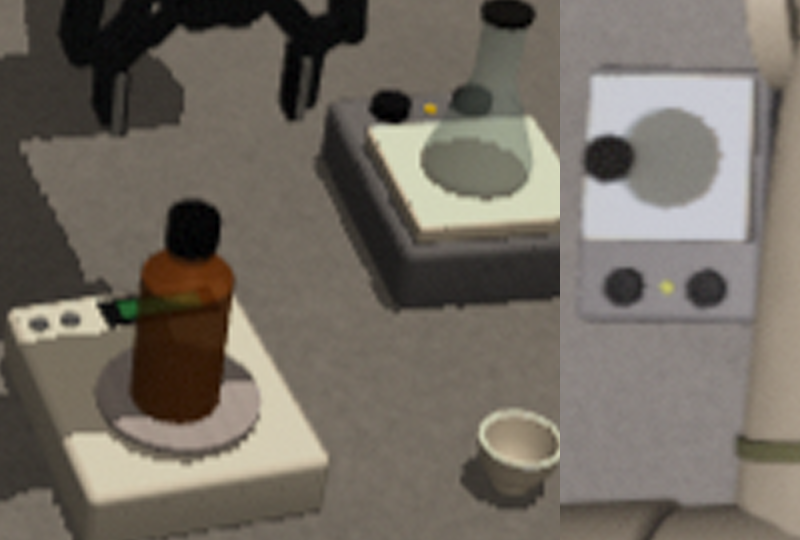

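Top crop: flask foot centre (672,157) coincides with plate centre (671,157), so it is well centred. Scene crop: jaws over the bottle, about 3 mm towards +y; shift and descend, holding high enough for the palm to clear the cap.

```bash
python3 -m crank '{"hand":[0,0,0,0,0],"translation":[[0.02,0.002,-0.002],[0.05,0.002,-0.002],[0.08,0.002,-0.002],[0.1,0.002,-0.002],[0.11,0.002,-0.002]],"dr":[[0,0,0],[0,0,0],[0,0,0],[0,0,0],[0,0,0]]}'
python3 -m crank '{"hand":[60,90,110,140,170],"translation":[[0,0,0],[0,0,0],[0,0,0],[0,0,0],[0,0,0]],"dr":[[0,0,0],[0,0,0],[0,0,0],[0,0,0],[0,0,0]]}' 50
python3 -m crank '{"hand":[170,170,170],"translation":[[0,0,0],[0,0,0],[0,0,0]],"dr":[[0,0,0],[0,0,0],[0,0,0]]}'
```

```text
time_s: 18.5
position: [0.6031, 0.1376, 0.1115]
tool_rot: [[-0.001, 0.0, -1.0], [0.0, -1.0, -0.0], [-1.0, -0.0, 0.001]]
ft_force: [0.4, -0.3, -0.0]
grip_width: 0.0858
time_s: 19.0
position: [0.6044, 0.1376, 0.1144]
tool_rot: [[0.004, -0.0, -1.0], [0.001, -1.0, 0.0], [-1.0, -0.001, -0.004]]
ft_force: [-0.6, 1.3, 6.0]
grip_width: 0.0486
time_s: 19.3
position: [0.6044, 0.1376, 0.1144]
tool_rot: [[0.004, -0.0, -1.0], [0.001, -1.0, 0.0], [-1.0, -0.001, -0.004]]
ft_force: [-1.0, 1.7, 5.4]
grip_width: 0.0484
```

```bash
python3 -m crank '{"hand":[170,170,170,170,170],"translation":[[-0.005,0,0],[-0.015,0,0],[-0.035,0,0],[-0.055,0,0],[-0.06,0,0]],"dr":[[0,0,0],[0,0,0],[0,0,0],[0,0,0],[0,0,0]]}'
python3 look.py 5;python3 - <<'E'
from m import *
s=np.load("scene5.npz")["im"]; im=np.load("top5.npz")["im"]
c=cv2.resize(s,None,fx=4,fy=4,interpolation=cv2.INTER_CUBIC); t=cv2.resize(im.astype(np.uint8),None,fx=4,fy=4,interpolation=cv2.INTER_CUBIC)
cv2.imwrite("pics/c5.png",np.hstack([c[560:1100,1260:1660],t[560:1100,700:1100]]))
E
```

```text
time_s: 19.8
position: [0.6044, 0.1371, 0.1752]
tool_rot: [[0.004, -0.0, -1.0], [0.0, -1.0, 0.0], [-1.0, -0.0, -0.004]]
ft_force: [-0.7, -0.2, -3.1]
grip_width: 0.0487
```

View pics/c5.png

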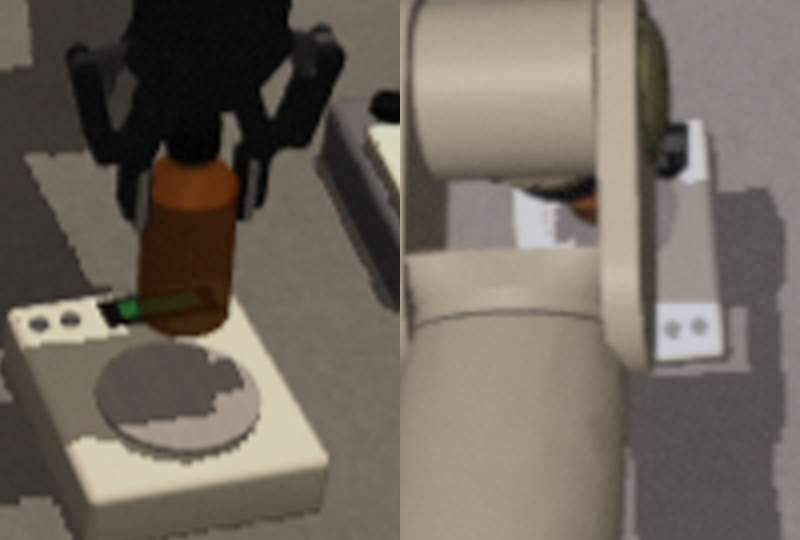

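Scene crop: bottle hangs upright between the pads (body 138–238, bottom edge at (187,334)), cap below the palm; the pan is now free (95–260, 343–452). I estimate the bottle's offset in the hand while carrying it.

```bash
python3 - <<'E'
from h import *
print("bottle low front (expect x+.025)",plane("scene",[[361.75,223.5]],.1138).round(4))
# seated before lift (pic c4): base front at crop (178,421)->
print("before: ",plane("scene",[[(1260+178)/4,(560+421)/4]],.053).round(4))
print("pan edges", plane("scene",[[(1260+95)/4,(560+395)/4],[(1260+260)/4,(560+400)/4],[(1260+178)/4,(560+343)/4],[(1260+185)/4,(560+449)/4]],.053).round(4))
E
python3 -m crank '{"hand":[170,170,170,170,170],"translation":[[-0.02,0,0],[-0.05,0,0.01],[-0.07,0.02,0.02],[-0.075,0.05,0.04],[-0.075,0.09,0.06]],"dr":[[0,0,0],[0,0,0],[0,0,0],[0,0,0],[0,0,0]]}'
python3 -m crank '{"hand":[170,170,170,170,170],"translation":[[0,0.04,0.015],[0,0.08,0.03],[0,0.12,0.045],[0,0.16,0.06],[0,0.2,0.075]],"dr":[[0,0,0],[0,0,0],[0,0,0],[0,0,0],[0,0,0]]}'
python3 -m crank '{"hand":[170,170,170,170,170],"translation":[[0,0.04,0.01],[0,0.08,0.02],[0,0.12,0.03],[0,0.16,0.038],[0,0.195,0.042]],"dr":[[0,0,0],[0,0,0],[0,0,0],[0,0,0],[0,0,0]]}'
python3 -m crank '{"hand":[170,170,170,170,170],"translation":[[0,0.025,0],[0.01,0.04,0],[0.03,0.048,0],[0.05,0.048,0],[0.06,0.048,0]],"dr":[[0,0,0],[0,0,0],[0,0,0],[0,0,0],[0,0,0]]}'
python3 look.py 6;python3 - <<'E'
from m import *
s=np.load("scene6.npz")["im"]; im=np.load("top6.npz")["im"]
c=cv2.resize(s,None,fx=4,fy=4,interpolation=cv2.INTER_CUBIC); t=cv2.resize(im.astype(np.uint8),None,fx=4,fy=4,interpolation=cv2.INTER_CUBIC)
cv2.imwrite("pics/c6.png",np.hstack([c[500:1050,300:700],t[600:1150,780:1180]]))
E
```

```text
bottle low front (expect x+.025) [[0.6248 0.1351 0.1138]]
before:  [[0.6261 0.1352 0.053 ]]
pan edges [[0.5982 0.0951 0.053 ]
 [0.6159 0.1846 0.053 ]
 [0.5612 0.1522 0.053 ]
 [0.6486 0.1332 0.053 ]]
time_s: 20.4
position: [0.5428, 0.0471, 0.2471]
tool_rot: [[0.0, 0.002, -1.0], [0.0, -1.0, -0.002], [-1.0, -0.0, -0.0]]
ft_force: [0.8, -1.5, -2.8]
grip_width: 0.0483
time_s: 20.9
position: [0.4672, -0.1541, 0.2464]
tool_rot: [[-0.002, -0.0, -1.0], [0.001, -1.0, 0.0], [-1.0, -0.001, 0.002]]
ft_force: [1.7, -1.2, -3.5]
grip_width: 0.0483
time_s: 21.4
position: [0.4253, -0.3495, 0.2462]
tool_rot: [[-0.001, -0.001, -1.0], [0.002, -1.0, 0.001], [-1.0, -0.002, 0.001]]
ft_force: [1.3, 1.0, -3.1]
grip_width: 0.0486
time_s: 21.9
position: [0.4259, -0.3946, 0.1843]
tool_rot: [[-0.003, 0.0, -1.0], [0.004, -1.0, -0.0], [-1.0, -0.004, 0.003]]
ft_force: [-0.5, 0.5, -3.6]
grip_width: 0.0483
```

View pics/c6.png

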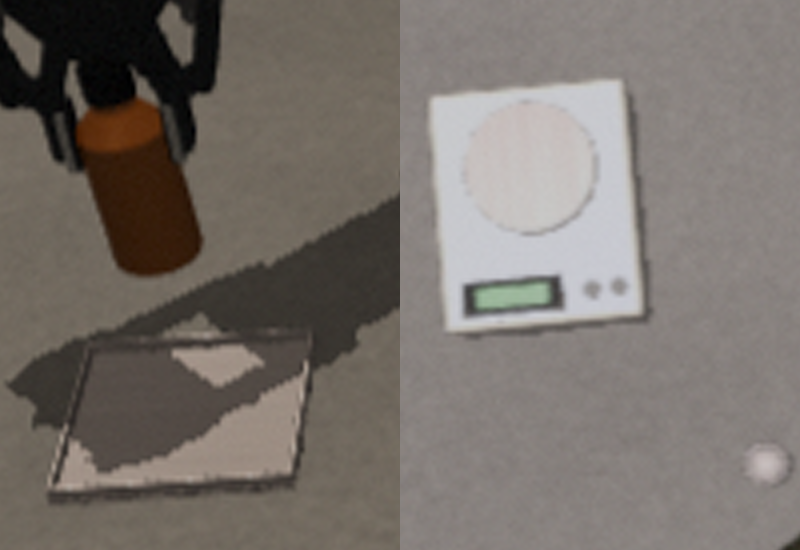

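Scene crop: bottle hangs upright above the tray, rim corners ≈(50,490),(296,480),(312,335),(90,343). Top crop: free pan, centre (530,167).

```bash
python3 - <<'E'
from h import *
c=np.array([[50,490],[296,480],[312,335],[90,343]],float); p=plane("scene",(c+[300,500])/4,.012); print("tray scene",p[:,:2].round(4).tolist(),p.mean(0).round(4))
print("pan top",plane("top",[[227.5,191.75],[(780+63)/4,191.75],[(780+197)/4,191.75]],.053).round(4))
p=sensors.observe()["position"];print(p)
print("bottle front low",plane("scene",[[(300+160)/4,(500+273)/4],[(300+116)/4,(500+262)/4],[(300+201)/4,(500+240)/4]],p[2]-.0614).round(4))
E
```

```text
tray scene [[0.4966, -0.469], [0.5089, -0.3298], [0.3719, -0.3268], [0.3595, -0.4634]] [ 0.4343 -0.3973  0.012 ]
pan top [[0.5992 0.143  0.053 ]
 [0.5997 0.1895 0.053 ]
 [0.5986 0.0964 0.053 ]]
[ 0.42611458 -0.3946528   0.18534392]
bottle front low [[ 0.4501 -0.39    0.1239]
 [ 0.4356 -0.4157  0.1239]
 [ 0.4208 -0.37    0.1239]]
```

```bash
python3 -m crank '{"hand":[170,170,170,170,170],"translation":[[0.02,0.003,-0.006],[0.05,0.003,-0.006],[0.08,0.003,-0.006],[0.1,0.003,-0.006],[0.112,0.003,-0.006]],"dr":[[0,0,0],[0,0,0],[0,0,0],[0,0,0],[0,0,0]]}'
python3 -m crank '{"hand":[170,170,170,170,170],"translation":[[0.002,0,0],[0.004,0,0],[0.005,0,0],[0.006,0,0],[0.006,0,0]],"dr":[[0,0,0],[0,0,0],[0,0,0],[0,0,0],[0,0,0]]}'
python3 look.py 7;python3 - <<'E'
from m import *
s=np.load("scene7.npz")["im"]; c=cv2.resize(s,None,fx=4,fy=4,interpolation=cv2.INTER_CUBIC)
cv2.imwrite("pics/c7.png",c[500:1050,300:700])
E
```

```text
time_s: 22.5
position: [0.4325, -0.3983, 0.0745]
tool_rot: [[-0.001, 0.0, -1.0], [0.001, -1.0, -0.0], [-1.0, -0.001, 0.001]]
ft_force: [0.3, 0.5, -3.2]
grip_width: 0.0484
time_s: 23.0
position: [0.4325, -0.399, 0.0698]
tool_rot: [[0.001, -0.0, -1.0], [-0.001, -1.0, 0.0], [-1.0, 0.001, -0.001]]
ft_force: [0.0, -0.0, -3.5]
grip_width: 0.0484
```

View pics/c7.png

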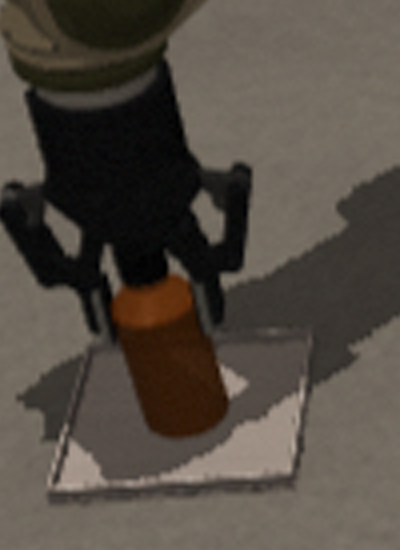

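Scene crop: bottle base (centre x≈187, front edge y≈437) a few mm above the tray floor; rim diagonals cross at (188,408).

```bash
python3 - <<'E'
from h import *
q=lambda u,v,z: plane("scene",[[(300+u)/4,(500+v)/4]],z).round(4)[0]
print("front",q(185,437,.0084),"left",q(145,425,.0084),"right",q(229,405,.0084),"tray",q(188.2,408.3,.012))
E
python3 -m crank '{"hand":[170,170,170,170],"translation":[[0.001,0,0],[0.002,0,0],[0.003,0,0],[0.003,0,0]],"dr":[[0,0,0],[0,0,0],[0,0,0],[0,0,0]]}'
```

```text
front [ 0.456  -0.3977  0.0084] left [ 0.4412 -0.4223  0.0084] right [ 0.4296 -0.3741  0.0084] tray [ 0.4337 -0.3971  0.012 ]
time_s: 23.5
position: [0.4324, -0.3988, 0.0661]
tool_rot: [[-0.0, -0.0, -1.0], [0.0, -1.0, 0.0], [-1.0, -0.0, 0.0]]
ft_force: [-0.2, 1.4, -1.7]
grip_width: 0.0484
```

```bash
python3 -m crank '{"hand":[170,170,170,170],"translation":[[0.001,0,-0.001],[0.002,0,-0.001],[0.003,0,-0.001],[0.003,0,-0.001]],"dr":[[0,0,0],[0,0,0],[0,0,0],[0,0,0]]}'
```

```text
time_s: 23.9
position: [0.4338, -0.3989, 0.0644]
tool_rot: [[0.001, -0.0, -1.0], [-0.001, -1.0, 0.0], [-1.0, 0.001, -0.001]]
ft_force: [-0.1, 2.7, 6.4]
grip_width: 0.0483
```

```bash
python3 -m crank '{"hand":[150,110,60,0,0],"translation":[[0,0,0],[0,0,0],[0,0,0],[0,0,0],[0,0,0]],"dr":[[0,0,0],[0,0,0],[0,0,0],[0,0,0],[0,0,0]]}'
python3 -m crank '{"hand":[0,0,0,0,0],"translation":[[-0.01,0,0],[-0.04,0,0],[-0.085,0,0],[-0.13,0,0],[-0.165,-0.01,0]],"dr":[[0,0,0],[0,0,0],[0,0,0],[0,0,0],[0,0,0]]}'
python3 -m crank '{"hand":[0,0,0,0,0],"translation":[[0,-0.04,-0.02],[0,-0.08,-0.045],[0,-0.12,-0.075],[0,-0.16,-0.105],[0,-0.2,-0.135]],"dr":[[0,0,0],[0,0,0],[0,0,0],[0,0,0],[0,0,0]]}'
python3 -m crank '{"hand":[0,0,0,0,0],"translation":[[0,-0.035,-0.02],[0,-0.055,-0.033],[0.03,-0.057,-0.033],[0.07,-0.057,-0.033],[0.1,-0.057,-0.033]],"dr":[[0,0,0],[0,0,0],[0,0,0],[0,0,0],[0,0,0]]}'
python3 look.py 8;python3 - <<'E'
from m import *
s=np.load("scene8.npz")["im"]; im=np.load("top8.npz")["im"]
c=cv2.resize(s,None,fx=4,fy=4,interpolation=cv2.INTER_CUBIC); t=cv2.resize(im.astype(np.uint8),None,fx=4,fy=4,interpolation=cv2.INTER_CUBIC)
cv2.imwrite("pics/c8.png",np.hstack([c[650:1150,300:600],c[700:1200,800:1100],t[820:1320,1580:1780]]))
E
```

```text
time_s: 24.4
position: [0.4334, -0.3989, 0.0633]
tool_rot: [[0.0, -0.0, -1.0], [-0.0, -1.0, 0.0], [-1.0, 0.0, -0.0]]
ft_force: [-0.0, 0.5, 0.5]
grip_width: 0.0851
time_s: 24.9
position: [0.4334, -0.3896, 0.2318]
tool_rot: [[0.002, -0.001, -1.0], [-0.003, -1.0, 0.001], [-1.0, 0.003, -0.002]]
ft_force: [0.7, 0.5, -0.2]
grip_width: 0.086
time_s: 25.4
position: [0.5693, -0.1871, 0.2293]
tool_rot: [[0.001, -0.0, -1.0], [-0.001, -1.0, 0.0], [-1.0, 0.001, -0.001]]
ft_force: [1.1, 0.2, -0.4]
grip_width: 0.0851
time_s: 25.9
position: [0.6011, -0.1313, 0.1271]
tool_rot: [[-0.001, 0.0, -1.0], [0.0, -1.0, -0.0], [-1.0, -0.0, 0.001]]
ft_force: [-0.6, -0.9, -0.9]
grip_width: 0.0852
```

View pics/c8.png

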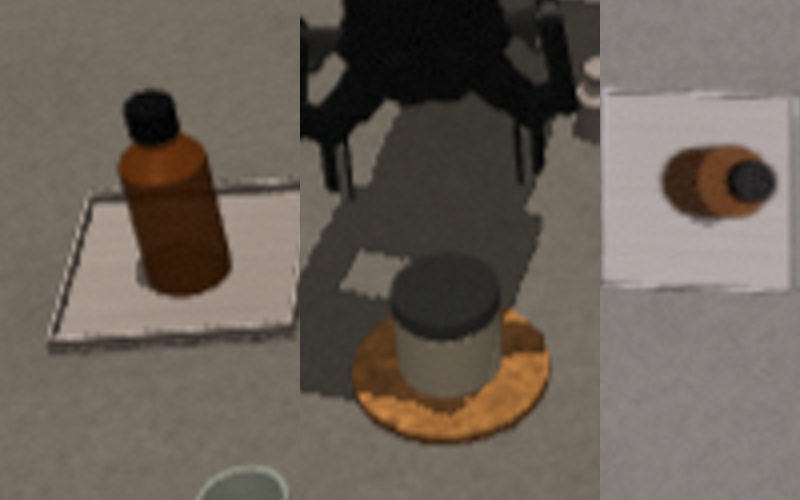

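```bash
python3 - <<'E'
from m import *
im=np.load("top8.npz")["im"].astype(int); B,R=im[...,0],im[...,2]; V=im.max(2)
print("cap");circ("top",comp(V<75,(425,240,446,268)),.128)
c=comp((R-B>25)|(V<100),(400,230,446,272)); u,v=c.T; print("bottle px",u.min(),u.max(),v.min(),v.max())
print("base left edge",plane("top",[[u.min(),np.median(v[u<u.min()+3])]],.003).round(4), "body v-range at base x", plane("top",[[418,(146+820)/4],[418,(218+820)/4]],.03).round(4))
c=comp((R-B>5)&(V>150),(385,220,447,285)); p=plane("top",c,.012); print("tray",p.min(0).round(4),p.max(0).round(4)); rect("top",c,.012)
q=lambda u,v,z: plane("scene",[[(300+u)/4,(650+v)/4]],z).round(4)[0]
print("scene front",q(188,296,.003),"tray corners",[q(*a,.012)[:2].tolist() for a in((50,340),(297,330),(90,193),(312,185))])
E
```

```text
cap
top cen [ 0.4321 -0.3894] enc [ 0.4323 -0.3897] D 0.031 Deq 0.0279
bottle px 411 438 241 259
base left edge [[ 0.4413 -0.3745  0.003 ]] body v-range at base x [[ 0.4562 -0.3865  0.03  ]
 [ 0.4064 -0.3842  0.03  ]]
tray [ 0.3565 -0.4592  0.012 ] [ 0.495  -0.3264  0.012 ]
top rect [ 426.3 -391.9] [131.2 137.8] 88.58
scene front [ 0.4581 -0.3968  0.003 ] tray corners [[0.4966, -0.469], [0.509, -0.3293], [0.3595, -0.4634], [0.3719, -0.3268]]
```

Both crops show the bottle upright in the tray (offset from centre: top +5/−2 mm, scene −1/0 mm; about 2 mm on average). The jar is centred beneath the jaws; grip it.

```bash
python3 -m crank '{"hand":[0,0,0,0,0],"translation":[[0.02,0,0],[0.055,0,0],[0.085,0,0],[0.105,0,0],[0.112,0,0]],"dr":[[0,0,0],[0,0,0],[0,0,0],[0,0,0],[0,0,0]]}'
python3 -m crank '{"hand":[60,90,120,150,150],"translation":[[0,0,0],[0,0,0],[0,0,0],[0,0,0],[0,0,0]],"dr":[[0,0,0],[0,0,0],[0,0,0],[0,0,0],[0,0,0]]}' 50
python3 -m crank '{"hand":[150,150,150],"translation":[[0,0,0],[0,0,0],[0,0,0]],"dr":[[0,0,0],[0,0,0],[0,0,0]]}'
python3 -m crank '{"hand":[150,150,150,150,150],"translation":[[-0.01,0,0],[-0.03,0,0],[-0.06,0,0],[-0.09,-0.005,0],[-0.115,-0.02,0]],"dr":[[0,0,0],[0,0,0],[0,0,0],[0,0,0],[0,0,0]]}'
python3 -m crank '{"hand":[150,150,150,150,150],"translation":[[-0.01,-0.035,0],[-0.015,-0.07,0],[-0.02,-0.11,0],[-0.02,-0.15,0],[-0.02,-0.19,0]],"dr":[[0,0,0],[0,0,0],[0,0,0],[0,0,0],[0,0,0]]}'
python3 -m crank '{"hand":[150,150,150,150,150],"translation":[[0,-0.03,0],[0,-0.05,0],[0,-0.062,0],[0,-0.062,0],[0,-0.062,0]],"dr":[[0,0,0],[0,0,0],[0,0,0],[0,0,0],[0,0,0]]}'
```

```text
time_s: 26.5
position: [0.6017, -0.1321, 0.0164]
tool_rot: [[-0.0, -0.0, -1.0], [0.0, -1.0, 0.0], [-1.0, -0.0, 0.0]]
ft_force: [1.3, -0.2, -0.6]
grip_width: 0.0856
time_s: 27.0
position: [0.6026, -0.1323, 0.0186]
tool_rot: [[0.004, -0.0, -1.0], [-0.002, -1.0, 0.0], [-1.0, 0.002, -0.004]]
ft_force: [-0.1, -0.0, 7.4]
grip_width: 0.0576
time_s: 27.3
position: [0.6026, -0.1323, 0.0186]
tool_rot: [[0.004, -0.0, -1.0], [-0.002, -1.0, 0.0], [-1.0, 0.002, -0.004]]
ft_force: [0.1, -0.3, 7.4]
grip_width: 0.0576
time_s: 27.8
position: [0.6017, -0.1126, 0.134]
tool_rot: [[0.002, -0.002, -1.0], [-0.001, -1.0, 0.002], [-1.0, 0.001, -0.002]]
ft_force: [0.7, 0.4, -2.0]
grip_width: 0.0579
time_s: 28.3
position: [0.6012, 0.0797, 0.1526]
tool_rot: [[0.001, -0.0, -1.0], [-0.0, -1.0, 0.0], [-1.0, 0.0, -0.001]]
ft_force: [0.2, -0.4, -2.5]
grip_width: 0.0574
time_s: 28.8
position: [0.6016, 0.1394, 0.1516]
tool_rot: [[0.0, -0.001, -1.0], [-0.0, -1.0, 0.001], [-1.0, 0.0, -0.0]]
ft_force: [0.3, -0.4, -2.0]
grip_width: 0.0575
```

```bash
python3 -m crank '{"hand":[150,150,150,150,150],"translation":[[0.02,-0.001,-0.003],[0.045,-0.001,-0.003],[0.065,-0.001,-0.003],[0.078,-0.001,-0.003],[0.082,-0.001,-0.003]],"dr":[[0,0,0],[0,0,0],[0,0,0],[0,0,0],[0,0,0]]}'
python3 -m crank '{"hand":[150,150],"translation":[[0.001,0,0],[0.001,0,0]],"dr":[[0,0,0],[0,0,0]]}'
python3 look.py 9;python3 - <<'E'
from m import *
s=np.load("scene9.npz")["im"]
c=cv2.resize(s,None,fx=4,fy=4,interpolation=cv2.INTER_CUBIC)
cv2.imwrite("pics/c9.png",c[560:1100,1260:1660])
E
```

```text
time_s: 29.3
position: [0.6042, 0.1401, 0.0682]
tool_rot: [[-0.002, -0.001, -1.0], [-0.0, -1.0, 0.001], [-1.0, 0.0, 0.002]]
ft_force: [-0.3, 0.4, -2.5]
grip_width: 0.0577
time_s: 29.5
position: [0.6051, 0.1409, 0.0692]
tool_rot: [[0.002, -0.001, -1.0], [0.0, -1.0, 0.001], [-1.0, -0.0, -0.002]]
ft_force: [0.3, 0.2, -2.0]
grip_width: 0.0576
```

View pics/c9.png

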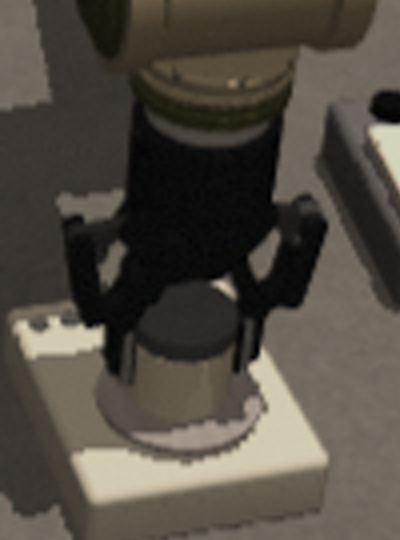

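Scene crop: jar hangs over the pan, body 132–230, front bottom edge ≈(182,421); pan spans 95–260. Check numerically and lower.

```bash
python3 -c "
from h import *
q=lambda u,v,z: plane('scene',[[(1260+u)/4,(560+v)/4]],z).round(4)[0]
print(q(182,421,.0586),q(131,400,.0586),q(231,400,.0586))"
python3 -m crank '{"hand":[150,150,150,150,150],"translation":[[0.001,0,0],[0.002,0,0],[0.003,0,0],[0.004,0,0],[0.004,0,0]],"dr":[[0,0,0],[0,0,0],[0,0,0],[0,0,0],[0,0,0]]}'
python3 -m crank '{"hand":[150,150,150,150],"translation":[[0.001,0,0],[0.002,0,0],[0.003,0,0],[0.003,0,0]],"dr":[[0,0,0],[0,0,0],[0,0,0],[0,0,0]]}'
```

```text
[0.6324 0.1353 0.0586] [0.6114 0.112  0.0586] [0.6196 0.1664 0.0586]
time_s: 30.1
position: [0.6045, 0.1412, 0.0642]
tool_rot: [[-0.0, -0.0, -1.0], [-0.0, -1.0, 0.0], [-1.0, 0.0, 0.0]]
ft_force: [-0.2, 0.9, -1.7]
grip_width: 0.0578
time_s: 30.5
position: [0.6046, 0.1412, 0.0636]
tool_rot: [[0.002, 0.0, -1.0], [-0.0, -1.0, -0.0], [-1.0, 0.0, -0.002]]
ft_force: [-6.4, -0.5, 15.1]
grip_width: 0.0579
```

```bash
python3 -m crank '{"hand":[150,150],"translation":[[-0.001,0,0],[-0.002,0,0]],"dr":[[0,0,0],[0,0,0]]}'
python3 -m crank '{"hand":[140,110,60,0,0],"translation":[[0,0,0],[0,0,0],[0,0,0],[0,0,0],[0,0,0]],"dr":[[0,0,0],[0,0,0],[0,0,0],[0,0,0],[0,0,0]]}'
python3 -m crank '{"hand":[0,0,0,0,0],"translation":[[-0.01,0,0],[-0.04,0,0],[-0.08,0,0],[-0.12,0,0.01],[-0.16,0,0.03]],"dr":[[0,0,0],[0,0,0],[0,0,0],[0,0,0],[0,0,0]]}'
python3 -m crank '{"hand":[0,0,0,0,0],"translation":[[-0.01,0.03,0.02],[-0.02,0.07,0.05],[-0.03,0.11,0.08],[-0.03,0.15,0.1],[-0.03,0.19,0.12]],"dr":[[0,0,0],[0,0,0],[0,0,0],[0,0,0],[0,0,0]]}'
python3 -m crank '{"hand":[0,0,0,0,0],"translation":[[0,0.03,0.02],[0,0.05,0.04],[0,0.06,0.05],[0,0.06,0.05],[0,0.06,0.05]],"dr":[[0,0,0],[0,0,0],[0,0,0],[0,0,0],[0,0,0]]}'
python3 look.py 10;python3 - <<'E'
from m import *
s=np.load("scene10.npz")["im"]; a=np.load("top10.npz");im=a["im"]
c=cv2.resize(s,None,fx=2,fy=2,interpolation=cv2.INTER_CUBIC)
cv2.imwrite("pics/c10s.png",c[200:640,160:960]); cv2.imwrite("pics/c10t.png",cv2.resize(im[120:320,100:460],None,fx=2.2,fy=2.2,interpolation=cv2.INTER_CUBIC))
P=cloud("top",a["d"]);X,Y,Z=np.moveaxis(P,2,0)
for n,z,x,y in(("jar",.109,.6,.14),("flask",.178,.43,.38),("bottle",.128,.43,-.4)):
    m=(abs(Z-z)<.008)&(abs(X-x)<.06)&(abs(Y-y)<.06); pc=lambda A:(np.percentile(A[m],2)+np.percentile(A[m],98))/2
    print(n,m.sum(),np.round([pc(X),pc(Y),np.median(Z[m])],4))
E
```

```text
time_s: 30.7
position: [0.6046, 0.1412, 0.0637]
tool_rot: [[0.001, -0.0, -1.0], [0.0, -1.0, 0.0], [-1.0, -0.0, -0.001]]
ft_force: [0.1, -0.2, -3.9]
grip_width: 0.0579
time_s: 31.2
position: [0.6046, 0.1411, 0.0631]
tool_rot: [[-0.0, -0.0, -1.0], [0.0, -1.0, 0.0], [-1.0, -0.0, 0.0]]
ft_force: [0.1, -1.0, 0.5]
grip_width: 0.0852
time_s: 31.7
position: [0.5747, 0.1409, 0.2254]
tool_rot: [[0.001, -0.001, -1.0], [0.0, -1.0, 0.001], [-1.0, -0.0, -0.001]]
ft_force: [0.7, 0.5, -0.8]
grip_width: 0.0854
time_s: 32.2
position: [0.4533, -0.05, 0.2545]
tool_rot: [[0.002, 0.0, -1.0], [-0.001, -1.0, -0.0], [-1.0, 0.001, -0.002]]
ft_force: [0.5, 0.2, 0.1]
grip_width: 0.0854
time_s: 32.7
position: [0.4047, -0.1087, 0.2539]
tool_rot: [[0.001, -0.001, -1.0], [-0.0, -1.0, 0.001], [-1.0, 0.0, -0.001]]
ft_force: [0.0, 0.7, -0.4]
grip_width: 0.0855
jar 382 [0.6016 0.1409 0.1078]
flask 129 [0.4296 0.3785 0.177 ]
bottle 98 [ 0.4323 -0.3951  0.1268]
```

View pics/c10s.png

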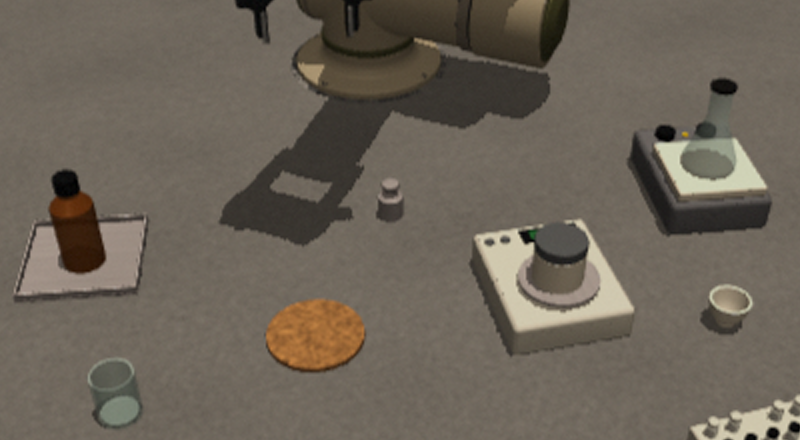

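View pics/c10t.png

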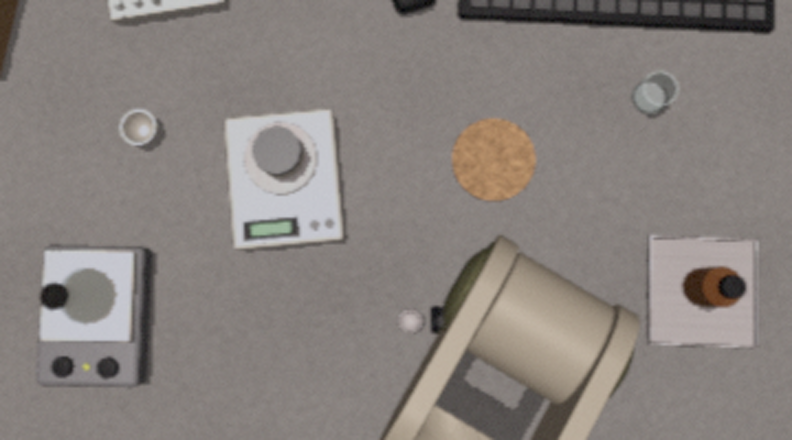

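All three vessels stand upright on their spots in both views, the mat is empty, the bystanders look undisturbed, and the arm is clear.

```bash
python3 -c "
from rig import env
print(env.close_job())"
```

```text
the job is handed in; nothing more can be done
None
```

I swapped the vessels by parking the jar on the mat, then moved the flask to the stirrer plate, the bottle to the tray and the jar to the balance pan. The job was handed in at about 33 s of robot time. Each vessel was lowered until the wrist felt contact, at the height predicted, before I released it; the highest force reading was about 15 N.

In the last pictures all three stand upright at the right heights, the mat is empty, the arm is clear, and the weight, beaker and crucible look undisturbed.

Distance from the middle of each spot:
- **Flask:** within about 4 mm, measured in the top view. Its foot also looked centred on the plate right after release.
- **Jar:** about 3 mm in both views. Its last scene-view check was just before it was set down.
- **Bottle:** the cameras disagree slightly. The top view puts it about 6 mm toward +x, while the scene view, also measured just after I placed it, puts it within about 1 mm. I took the mean, about 3 mm, and left it as it was.

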